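# Drag the dropped press collar out from under the drying rack

### The arm

A 6-joint arm with a two-finger parallel gripper is mounted at the origin on the work surface. World frame = base frame: x ahead of the robot, y to its left, z up, the work surface at z = 0. Lengths are in m, angles in rad, forces in N, time in s.
With the tool pointing down it reaches from about 0.4 to 0.825 m from the base axis. Payload 7 kg.
Tool frame: the origin (TCP) lies on the mounting face of the last link; the fingertips stand 178 mm ahead of it and the grasp point (between the pads) lies 159 mm ahead of it (env.hold_point_z is the distance from the TCP to the grasp point, in m); z points along the fingers, y is the direction in which the jaws open and shut (so a half turn about z gives the same grasp; the last joint's range is limited). The gripper opens to 88 mm and grips with 3 to 60 N. Pads are 19 mm wide; open, the fingers measure 130 mm over their backs; the gripper's body (78 mm by 193 mm) begins 47 mm behind the grasp point.
Start: joints at [-0.997, 0.359, 0.012, 0, -1.224, -0.288], TCP at [0.19, -0.648, 0.405] pointing down, gripper open.
Joint ranges: [-3.07, 3.07], [-1.43, 2.12], [-1.02, 1.25], [-3.03, 1.67], [-3.05, -0], [-3.03, 3.03]. Speed limits (rad/s): [2.39, 2.39, 3.01, 3.14, 3.14, 3.14].

### API

Orientations are given as a unit quaternion [x, y, z, w].
In Python, from workcell import get_obs, get_image, job, env gives the robot as it stands.
- The arm moves only by the tool jog_arm, never from a script. Its argument "motion" is one flat list of numbers, 7 for each row, row after row: the shift along the tool's x, y, z in mm, then the turn, a rotation vector about the tool's x, y, z in rad, then the closure in counts, from 0 (fully open) to 255 (shut). A call has 1 to 20 rows; each row is the pose to reach, as a shift and turn from the pose commanded when the call began, along the tool's axes at that moment; what a row does not reach only later rows make up. A row lasts 1/10 s, in which the tool goes at most 50 mm and 8.59 degrees, less where a joint would pass 70% of its speed; a pose out of reach is approached as far as the arm can. A call with a gripper value outside its range is refused whole. The fingers move at their own pace and stop on an object; "newtons" is the grip in N (left out, the last holds). Time passes only in rows, so rows that repeat a pose let the fingers close. It gives the time, the measured TCP pose, the force and the opening at its end, in the units of the state.
- get_obs(): the state, without advancing time (a new reading comes with each control period).
- get_image(name): name is "side" or "top"; returns a dict with "img" (420x560x3 uint8, red, green, blue), "z_map" (420x560 float32, m along the optical axis (not along the pixel's ray), 0 where there is no reading), "mtx" (3x3 intrinsics, pixels), "xyz" and "orientation" of the camera in the world. Camera axes: x right, y up, looking along -z (the intrinsics and any distortion apply to the point x, -y, -z); pixel columns grow to the right and rows downward; lengths in m; the calibration is good to about 2 mm. A picture is of the moment at which its call begins.
- job.finish_job(): hands the job in, once; it reports no verdict.
The state is a dict: "time_s": time; "joint_pos": joint angles; "qd": joint speeds; "joint_torque": joint torques, N m; "ee_pos": TCP position; "eef_rot": TCP orientation; "wrist_force": force on the tool from outside, world axes, zero at the start; "moment": the same for the moment, N m; "opening": finger opening in m.
Only numpy, scipy, OpenCV 4.12 (cv2) and the standard library are available. Lean on these libraries where they do the work, as an engineer would, in place of code of your own. Each camera call takes 0.05 s, during which the arm holds its last target.

### The job

The round steel collar of the press has been dropped and lies under the low print-drying rack, beside a square steel nut. Pick up the flat L-shaped square by its wooden grip, reach in with it through the rack's open front and drag the collar out until it lies on the bench well clear of the rack, straight in front of it. Do not touch the collar with the gripper, leave the square nut where it lies, and finally leave the square lying flat on the bench.

Things in the scene. Friction and masses are not known exactly. Their poses are not given: they have to be found in the camera images.
- square_grip (a point): Middle of the wooden grip block (70 x 28 x 50 mm high) on a flat L-shaped aluminium square, 210 g; 30 mm above its underside, 25 mm below the block's top. Pinch across y. x runs along the arm to the foot, z up. Arm: bar 22 wide, 5 thick, y = 0, x = -52 to 247 mm, flat on the bench. Foot: same bar at the arm's end, x = 225 to 247, sticks out to +y only, up to y = 69 mm.
- collar: The dropped part: a round steel ring, 32 mm outside, 16 mm bore, 10 mm thick, 47 g, lying flat on the bench under the rack. Origin: centre of its underside.
- nut: A square steel nut, 32 x 32 x 10 mm with a 14 mm round hole, 60 g, lying flat under the rack, 95 mm or more from the collar, centre to centre. Which of the two lies nearer to the robot changes. Origin: centre of its underside.
- rack: Low print-drying rack, fixed: wood frame 300 (x) x 200 (y) x 69 mm high, see-through top of thin rods, 55 mm free beneath. The -y long side is the open front (edge y = -100 mm, 16 mm legs at its ends, 268 between); the +y side is closed by a 10 mm board; ends open. Origin: middle of its footprint, on the bench. Collar and nut: |x| up to 80, y -47 to 27 mm.
Not all that is in view belongs to the job. What is shaped like the collar but pink or turquoise is not meant.

How it is judged:
By the outcome, as a careful person would: the job done as asked, in the order asked, and still so for the second after the job is handed in, with the robot touching nothing.
It also fails if it takes over 48 s, if anything falls off the work surface, if the arm or the gripper's body presses on something with over 40 N, if the wrist force passes 120 N, or if a joint passes its speed limit or range.

## Working session

There is one attempt and no reset: what is moved stays moved. The work goes in short steps, Python scripts to look and compute and a tool call to move; the robot and the scene stay as the last step left them, time stands still between calls to the robot, and variables do not carry over. Pictures are saved under pics/ and viewed, and the job is handed in when it is done.

Besides the shell and the picture viewer there is one more tool, called after "Emit:" by a JSON object that holds its "op" and its "data", one argument or row to a line. jog_arm: Moves the arm, as the interface text tells. Its arguments: {"type":"object","properties":{"motion":{"type":"array"},"newtons":{"type":"number"}},"required":["motion"]}

```bash
ls; mkdir -p pics
cat > h.py <<'E'
import numpy as np, cv2
from scipy.spatial.transform import Rotation as R
from workcell import get_obs,get_image,job,env
def grab(n,tag):
    d=get_image(n); cv2.imwrite(f'pics/{tag}.png',d['img'][:,:,::-1]); np.savez(f'{tag}.npz',**{k:np.array(v) for k,v in d.items()}); return d
def load(tag): return dict(np.load(f'{tag}.npz'))
def ray(d,u,v):
    K=np.array(d['mtx']); p=np.linalg.inv(K)@[u,v,1]; c=np.array([p[0],-p[1],-1.])
    return np.array(d['xyz']),R.from_quat(d['orientation']).as_matrix()@c
def onz(d,u,v,z):
    o,r=ray(d,u,v); return o+r*(z-o[2])/r[2]
def dep(d,u,v):
    o,r=ray(d,u,v); return o+r*d['z_map'][int(v),int(u)]
E
python3 - <<'E'
from h import *
for n in('top','side'):
    d=grab(n,n+'0'); print(n,d.keys(),d['mtx'],d['xyz'],d['orientation'])
print(get_obs(),env.hold_point_z)
E
```

```text
pics
top dict_keys(['img', 'z_map', 'mtx', 'xyz', 'orientation']) [[480.07390342   0.         286.73090128]
 [  0.         480.07390342 208.09777969]
 [  0.           0.           1.        ]] [ 0.36939504 -0.03535616  0.85165213] [ 0.06710817 -0.06289569 -0.69500538  0.71309757]
side dict_keys(['img', 'z_map', 'mtx', 'xyz', 'orientation']) [[384.88846257   0.         283.50454289]
 [  0.         384.88846257 205.89375487]
 [  0.           0.           1.        ]] [0.22829833 0.51479834 0.50875592] [-0.10238226  0.44222994  0.86619655 -0.20893562]
{'time_s': 0.1, 'joint_pos': array([-9.96914343e-01,  3.59302390e-01,  1.11492884e-02, -3.01982970e-04,
       -1.22412934e+00, -2.88122970e-01]), 'qd': array([ 0.00216978, -0.00103702,  0.00377565, -0.00031099, -0.00041107,
        0.00071646]), 'joint_torque': array([-1.07652035e-03, -5.84163308e+01,  2.93749684e+01,  7.01543346e+00,
        1.01821718e-02, -6.62909974e-05]), 'ee_pos': array([ 0.19023039, -0.64745091,  0.40382518]), 'eef_rot': array([-1.42342942e-01,  9.89817112e-01,  7.34416269e-04, -1.81448828e-04]), 'wrist_force': array([ 0.0411016 ,  1.14386041, -0.28118331]), 'moment': array([ 0.02909191, -0.04298123,  0.02295936]), 'opening': 0.08763807239880617} 0.1593
```

View pics/top0.png

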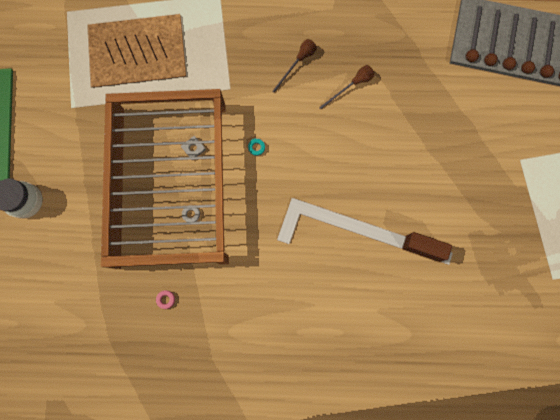

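View pics/side0.png

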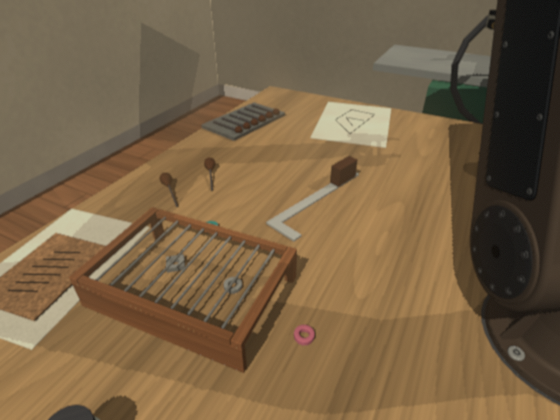

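Top view: the rack spans about (105–222, 92–265), with its open front to the right. There are two grey parts at (194,147) and (191,214). The square's grip is at (429,247) and its foot at (290,225). I'll zoom in to tell the two parts apart.

Run:
```python
from h import *
d=load('top0'); s=load('side0')
a=cv2.resize(d['img'][120:245,150:230],None,fx=4.6,fy=4.6,interpolation=2)
b=cv2.resize(s['img'][235:310,150:260],None,fx=4,fy=4,interpolation=2)
c=np.zeros((600,800,3),np.uint8); c[:a.shape[0],:a.shape[1]]=a[:600]; c[:b.shape[0],360:800]=b[:,:440]
cv2.imwrite('pics/z1.png',c[:,:,::-1])
for u,v in [(194,147),(191,214)]: print('part',onz(d,u,v,.01))
for n,u,v in [('ttl',106,93),('ttr',222,92),('tbr',222,262),('tbl',104,264)]: print(n,onz(d,u,v,.069),dep(d,u,v))
for n,u,v in [('elbow',292,199),('footend',285,242),('fe2',278,239),('armnear',405,243)]: print(n,onz(d,u,v,.005))
for u,v in [(258,147),(165,300)]: print('decoy',onz(d,u,v,.01))
```

```text
part [0.63532259 0.14414791 0.01      ]
part [0.51104456 0.14185842 0.01      ]
ttl [0.7105586  0.29061014 0.069     ] [ 0.74100863  0.31970377 -0.00085442]
ttr [0.71733521 0.08901002 0.069     ] [ 7.48209612e-01  1.00045629e-01 -4.48484251e-04]
tbr [0.42332862 0.07408329 0.069     ] [0.42434356 0.07614277 0.05427177]
tbl [0.41514928 0.26573741 0.069     ] [0.41513433 0.26563903 0.06925572]
elbow [ 0.54387852 -0.03727109  0.005     ]
footend [ 0.46586454 -0.02674725  0.005     ]
fe2 [ 0.47088441 -0.01419901  0.005     ]
armnear [ 0.46952551 -0.23893734  0.005     ]
decoy [0.6382333  0.02716725 0.01      ]
decoy [0.35967195 0.17727691 0.01      ]
```

View pics/z1.png

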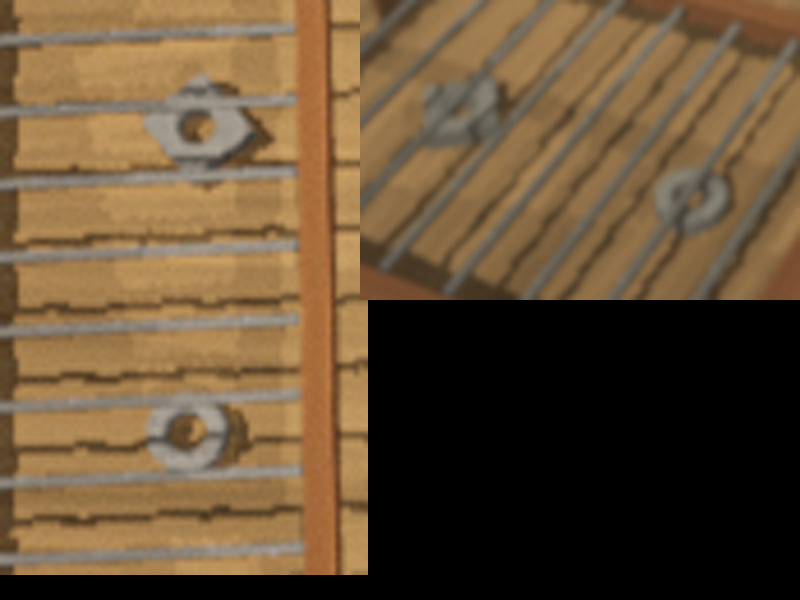

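The nut, square in outline, is at (194,147). The round collar is at (191,214), which puts it nearer the robot. Next I'll measure the square, collar and rack more precisely.

```bash
cat >> h.py <<'E'
def pts(d,mask,z):
    v,u=np.nonzero(mask); return np.array([onz(d,a,b,z)[:2] for a,b in zip(u,v)],np.float32)
E
python3 - <<'E'
from h import *
d=load('top0'); s=load('side0')
def grey(im):
    h=cv2.cvtColor(im,cv2.COLOR_RGB2HSV); return h
h=grey(d['img'])
for u,v in [(350,225),(430,247),(425,240),(191,207),(150,220)]: print(u,v,h[v,u])
# arm strip
def big(m):
    n,l,st,_=cv2.connectedComponentsWithStats(m.astype(np.uint8)); k=1+st[1:,4].argmax(); return l==k
roi=np.zeros(h.shape[:2],bool); roi[190:275,270:470]=1
m=big(roi&(h[:,:,1]<60)&(h[:,:,2]>110)); P=pts(d,m,.005); print('alu px',m.sum())
v,u=np.nonzero(m); A=P[(u>310)&(u<395)]
l=cv2.fitLine(A,cv2.DIST_L2,0,.01,.01).ravel(); print('arm line',l,np.degrees(np.arctan2(l[1],l[0])))
F=P[u<290]; print('foot n',len(F)); t=-l[:2] if l[1]<0 else l[:2]; n=np.array([-t[1],t[0]])
q=(P-l[2:]); a=q@t; b=q@n
print('along max',np.percentile(a,[0,1,99,100]),'lat',np.percentile(b,[0,1,99,100]))
end=l[2:]+t*(np.percentile(a,99.5)-.247); print('grip from far end',end,'t',t)
# grip by depth
D=np.array([[*dep(d,uu,vv),uu,vv] for uu in range(395,470) for vv in range(220,275) if d['z_map'][vv,uu]>0])
G=D[(D[:,2]>.048)&(D[:,2]<.065)]; r=cv2.minAreaRect(G[:,:2].astype(np.float32)*1000); print('grip top',len(G),G[:,2].mean(),r)
# rack top by depth
D=np.array([[*dep(d,uu,vv)] for uu in range(95,235) for vv in range(80,275) if d['z_map'][vv,uu]>0])
G=D[(D[:,2]>.064)&(D[:,2]<.075)]; r=cv2.minAreaRect(G[:,:2].astype(np.float32)*1000); print('rack',len(G),r,cv2.boxPoints(r))
# parts
for nm,dd,rois in [('top',d,[(180,203,205,225),(180,135,208,158)]),('side',s,[(220,275,246,295),(163,250,190,272)])]:
    hh=grey(dd['img'])
    for (x0,y0,x1,y1) in rois:
        mm=np.zeros(hh.shape[:2],bool); mm[y0:y1,x0:x1]=1; mm&=(hh[:,:,1]<70)&(hh[:,:,2]>90); mm=big(mm)
        Q=pts(dd,mm,.010); c,rr=cv2.minEnclosingCircle(Q); print(nm,mm.sum(),Q.mean(0),'circ',c,rr)
E
```

```text
350 225 [ 21  29 199]
430 247 [  8 157 101]
425 240 [ 11 165  94]
191 207 [ 16  33 148]
150 220 [ 16 139  97]
alu px 1924
arm line [ 0.31063062  0.9505307   0.49980208 -0.14596182] 71.902756
foot n 259
along max [-0.09507472 -0.09224166  0.11765216  0.1187018 ] lat [-0.01161515 -0.01108685  0.06699827  0.07009285]
grip from far end [ 0.4597553  -0.26850513] t [0.31063062 0.9505307 ]
grip top 731 0.05549941445384482 ((459.9531555175781, -268.2680358886719), (71.47481536865234, 28.851165771484375), 72.08426666259766)
rack 6240 ((567.495849609375, 182.64968872070312), (301.1135559082031, 200.98348999023438), 4.001358985900879) [[410.29373  272.39062 ]
 [424.3184    71.897026]
 [724.698     92.90875 ]
 [710.67334  293.40234 ]]
top 266 [0.5105423  0.14155826] circ (0.5102510452270508, 0.13994809985160828) 0.027024274691939354
top 309 [0.6346296  0.14574811] circ (0.630771279335022, 0.1447519212961197) 0.029049310833215714
side 114 [0.51672816 0.14693198] circ (0.5131767988204956, 0.1478312909603119) 0.02387339249253273
side 288 [0.63080907 0.1496304 ] circ (0.632461428642273, 0.14591272175312042) 0.03079817071557045
```

```bash
cat >> h.py <<'E'
def plan(gx,gy,gz,armyaw,o=None):
    """grasp point target + yaw (deg) of square arm; tool y = armyaw+90"""
    o=o or get_obs(); M=R.from_quat(o['eef_rot'])
    t=np.radians(armyaw); y=np.array([-np.sin(t),np.cos(t),0]); z=np.array([0,0,-1.]); x=np.cross(y,z)
    T=np.column_stack([x,y,z]); w=np.array([gx,gy,gz+.1593])-o['ee_pos']
    sh=M.inv().apply(w)*1000; rv=(M.inv()*R.from_matrix(T)).as_rotvec()
    print('t',o['time_s'],'shift',sh.round(1),'turn',rv.round(3)); return sh,rv
def where():
    o=get_obs(); M=R.from_quat(o['eef_rot']).as_matrix(); g=o['ee_pos']+M[:,2]*.1593
    print('grasp',g.round(4),'armyaw',np.degrees(np.arctan2(M[1,1],M[0,1])).round(2)-90,'tilt',M[:,2].round(4),'open',o['opening'],'F',o['wrist_force'].round(1),'t',o['time_s'],'j',o['joint_pos'].round(2))
E
python3 -c "
from h import *
plan(.4598,-.2684,.13,72); where()
s=load('side0');print(onz(s,233,284.5,.01))"
```

```text
t 0.1 shift [-365.5  287.6  114.9] turn [ 0.001  0.001 -0.971]
grasp [ 0.1901 -0.6472  0.2445] armyaw 16.370000000000005 tilt [-6.0e-04  1.4e-03 -1.0e+00] open 0.08763807239880617 F [ 0.   1.1 -0.3] t 0.1 j [-1.    0.36  0.01 -0.   -1.22 -0.29]
[0.50856693 0.14610302 0.01      ]
```

Emit:
{"op": "jog_arm", "data": {
  "motion": [-365.5, 287.6, 115, 0, 0, -0.971, 0, -365.5, 287.6, 115, 0, 0, -0.971, 0, -365.5, 287.6, 115, 0, 0, -0.971, 0, -365.5, 287.6, 115, 0, 0, -0.971, 0, -365.5, 287.6, 115, 0, 0, -0.971, 0, -365.5, 287.6, 115, 0, 0, -0.971, 0, -365.5, 287.6, 115, 0, 0, -0.971, 0, -365.5, 287.6, 115, 0, 0, -0.971, 0, -365.5, 287.6, 115, 0, 0, -0.971, 0, -365.5, 287.6, 115, 0, 0, -0.971, 0, -365.5, 287.6, 115, 0, 0, -0.971, 0, -365.5, 287.6, 115, 0, 0, -0.971, 0, -365.5, 287.6, 115, 0, 0, -0.971, 0, -365.5, 287.6, 115, 0, 0, -0.971, 0],
  "newtons": 60
}}

```text
time_s: 1.5
ee_pos: [0.4593, -0.2694, 0.2898]
eef_rot: [-0.587, 0.809, -0.0, 0.0]
wrist_force: [0.3, -0.2, -0.5]
opening: 0.0876
```

```bash
python3 -c "
from h import *
where();plan(.4598,-.2684,.030,72)"
```

```text
grasp [ 0.4594 -0.2694  0.1305] armyaw 71.93 tilt [ 2.e-04 -0.e+00 -1.e+00] open 0.08757406365317046 F [ 0.3 -0.2 -0.5] t 1.5 j [-0.16  0.23 -0.46 -0.   -0.88 -0.15]
t 1.5 shift [-1.100e+00 -1.000e-01  1.005e+02] turn [-0.     0.    -0.001]
```

Emit:
{"op": "jog_arm", "data": {
  "motion": [0, 0, 40, 0, 0, 0, 0, 0, 0, 75, 0, 0, 0, 0, -1, 0, 95, 0, 0, 0, 0, -1, 0, 100, 0, 0, 0, 0, -1, 0, 100, 0, 0, 0, 0, -1, 0, 100, 0, 0, 0, 255, -1, 0, 100, 0, 0, 0, 255, -1, 0, 100, 0, 0, 0, 255, -1, 0, 100, 0, 0, 0, 255, -1, 0, 100, 0, 0, 0, 255, -1, 0, 100, 0, 0, 0, 255, -1, 0, 100, 0, 0, 0, 255, -1, 0, 100, 0, 0, 0, 255, -1, 0, 100, 0, 0, 0, 255, -1, 0, 100, 0, 0, 0, 255],
  "newtons": 60
}}

```text
time_s: 3.0
ee_pos: [0.4601, -0.2676, 0.1896]
eef_rot: [-0.588, 0.809, 0.0, -0.0]
wrist_force: [-0.1, 1.1, 1.1]
opening: 0.0277
```

```bash
python3 -c "
from h import *
where()"
```

```text
grasp [ 0.4601 -0.2676  0.0303] armyaw 72.00999999999999 tilt [-2.e-04  1.e-04 -1.e+00] open 0.027722843999437582 F [-0.1  1.1  1.1] t 3.0 j [-0.16  0.37 -0.55 -0.   -0.65 -0.16]
```

Emit:
{"op": "jog_arm", "data": {
  "motion": [0, 0, -8, 0, 0, 0, 255, 0, 0, -16, 0, 0, 0, 255, 0, 0, -22, 0, 0, 0, 255, 0, 0, -25, 0, 0, 0, 255, 0, 0, -25, 0, 0, 0, 255, 0, 0, -25, 0, 0, 0, 255],
  "newtons": 60
}}

```text
time_s: 3.6
ee_pos: [0.4601, -0.2677, 0.2147]
eef_rot: [-0.588, 0.809, -0.0, 0.0]
wrist_force: [-0.1, 0.8, -2.0]
opening: 0.0275
```

Run:
```python
from h import *
where(); d=grab('side','side1'); t=grab('top','top1')
for u,v in [(290,202),(286,232),(320,210),(350,218),(380,228)]:
    p=t['img'][v,u]; print(u,v,p,dep(t,u,v).round(4))
plan(.5734,-.1884,.055,94)
```

```text
grasp [ 0.4601 -0.2676  0.0554] armyaw 72.0 tilt [ 2.e-04  1.e-04 -1.e+00] open 0.02745268164606376 F [-0.1  0.8 -2. ] t 3.6 j [-0.16  0.33 -0.53 -0.   -0.71 -0.16]
290 202 [116  92  77] [ 0.4275 -0.0348  0.5602]
286 232 [119  97  78] [ 0.4039 -0.0331  0.5959]
320 210 [101  82  64] [ 0.4193 -0.0522  0.58  ]
350 218 [95 72 61] [ 0.4145 -0.069   0.5834]
380 228 [88 71 57] [ 0.4089 -0.0855  0.5858]
t 3.7 shift [-1.104e+02 -8.340e+01  1.000e-01] turn [ 0.     0.    -0.384]
```

View pics/top1.png

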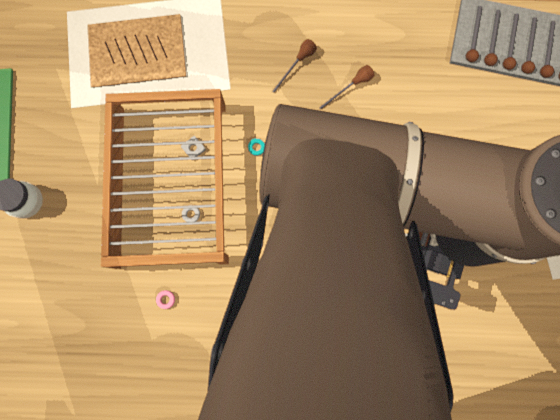

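View pics/side1.png

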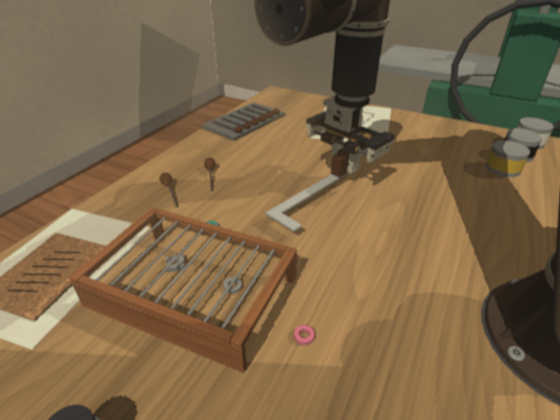

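The square is held and lifted. In the side view the foot runs from about (270,214) to (298,228) and the collar is still at (233,284). I'll check for droop using the side depth.

Run:
```python
from h import *
d=load('side1')
for u,v in [(271,214),(280,218),(290,224),(295,226),(290,205),(310,194),(325,186)]:
    print(u,v,d['img'][v,u],dep(d,u,v).round(4))
```

```text
271 214 [172 168 150] [ 0.5318 -0.0345  0.0322]
280 218 [175 171 152] [ 0.5096 -0.0316  0.0318]
290 224 [175 171 152] [ 0.4825 -0.0222  0.033 ]
295 226 [177 173 154] [ 0.4711 -0.0214  0.0328]
290 205 [171 166 148] [ 0.5111 -0.0807  0.0323]
310 194 [145 141 124] [ 0.4895 -0.1362  0.0336]
325 186 [114 108  94] [ 0.4744 -0.1873  0.0296]
```

Emit:
{"op": "jog_arm", "data": {
  "motion": [-20, -15, 0, 0, 0, -0.07, 255, -40, -30, 0, 0, 0, -0.14, 255, -60, -45, 0, 0, 0, -0.21, 255, -80, -60, 0, 0, 0, -0.28, 255, -96, -73, 0, 0, 0, -0.34, 255, -110, -83, 0, 0, 0, -0.384, 255, -110, -83, 0, 0, 0, -0.384, 255, -110, -83, 0, 0, 0, -0.384, 255, -110, -83, 0, 0, 0, -0.384, 255]
}}

```text
time_s: 4.6
ee_pos: [0.5724, -0.1889, 0.2144]
eef_rot: [0.731, -0.682, -0.0, 0.0]
wrist_force: [1.1, -0.1, -0.8]
opening: 0.028
```

Run:
```python
from h import *
where(); d=grab('side','side2')
plan(.5636,-.0487,.055,94)
```

```text
grasp [ 0.5723 -0.1889  0.0551] armyaw -266.03999999999996 tilt [-1.e-03  1.e-04 -1.e+00] open 0.028031648721147048 F [ 1.1 -0.1 -0.8] t 4.6 j [ 0.    0.43 -0.37 -0.   -0.77  0.06]
t 4.65 shift [-140.6   -0.8    0.2] turn [ 0.001  0.    -0.001]
```

View pics/side2.png

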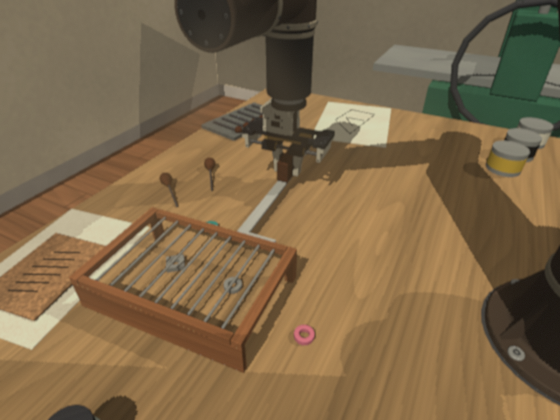

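The square lines up with the open front and its foot is at about (255,236). Next I'll slide it in over the collar and lower it behind.

Emit:
{"op": "jog_arm", "data": {
  "motion": [-8, 0, 0, 0, 0, 0, 255, -18, 0, 0, 0, 0, 0, 255, -30, 0, 0, 0, 0, 0, 255, -42, 0, 0, 0, 0, 0, 255, -54, 0, 0, 0, 0, 0, 255, -66, 0, 0, 0, 0, 0, 255, -78, -1, 0, 0, 0, 0, 255, -90, -1, 0, 0, 0, 0, 255, -102, -1, 0, 0, 0, 0, 255, -114, -1, 0, 0, 0, 0, 255, -126, -1, 0, 0, 0, 0, 255, -136, -1, 0, 0, 0, 0, 255, -141, -1, 0, 0, 0, 0, 255, -141, -1, 0, 0, 0, 0, 255, -141, -1, 0, 0, 0, 0, 255]
}}

```text
time_s: 6.15
ee_pos: [0.5643, -0.048, 0.2147]
eef_rot: [0.731, -0.682, 0.0, 0.0]
wrist_force: [0.7, -0.2, -0.5]
opening: 0.0281
```

Run:
```python
from h import *
where(); d=grab('side','side3')
cv2.imwrite('pics/side3z.png',cv2.resize(d['img'][190:360,70:320],None,fx=3.2,fy=3.2,interpolation=2)[:,:,::-1])
plan(.5636,-.0487,.055,94)
```

```text
grasp [ 0.5643 -0.048   0.0554] armyaw -265.98 tilt [-0. -0. -1.] open 0.028135193461606336 F [ 0.7 -0.2 -0.5] t 6.15 j [ 0.26  0.38 -0.46  0.   -0.74 -0.19]
t 6.2 shift [0.5 0.7 0.3] turn [ 0. -0.  0.]
```

View pics/side3z.png

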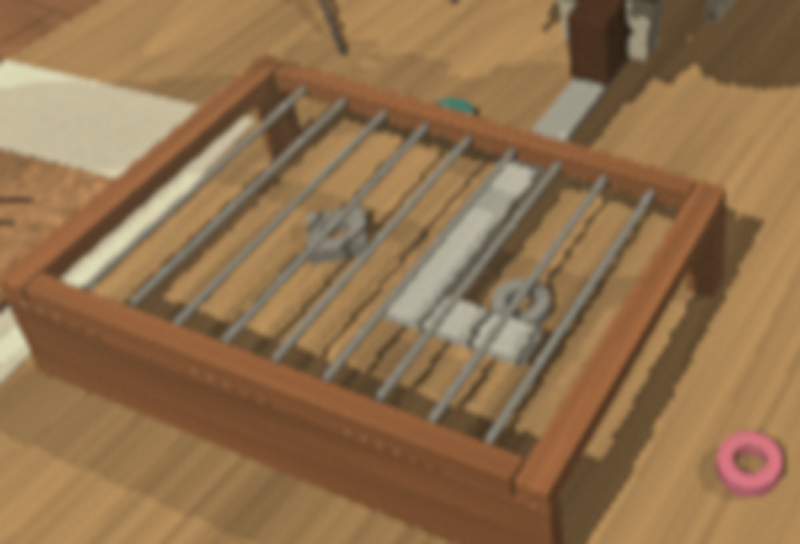

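The foot is past the collar and clear of it, and the nut hasn't been touched. I'll lower it now.

Emit:
{"op": "jog_arm", "data": {
  "motion": [0, 0, 6, 0, 0, 0, 255, 0, 0, 12, 0, 0, 0, 255, 0, 0, 18, 0, 0, 0, 255, 0, 0, 22, 0, 0, 0, 255, 0, 0, 24, 0, 0, 0, 255, 0, 0, 24, 0, 0, 0, 255, 0, 0, 24, 0, 0, 0, 255]
}}

```text
time_s: 6.9
ee_pos: [0.5643, -0.048, 0.1907]
eef_rot: [0.731, -0.682, 0.0, 0.0]
wrist_force: [-0.1, 0.6, -1.8]
opening: 0.028
```

Run:
```python
from h import *
where(); d=grab('side','side4')
cv2.imwrite('pics/side4z.png',cv2.resize(d['img'][190:360,70:320],None,fx=3.2,fy=3.2,interpolation=2)[:,:,::-1])
```

```text
grasp [ 0.5643 -0.048   0.0314] armyaw -265.98 tilt [ 0.e+00 -1.e-04 -1.e+00] open 0.027991104694073374 F [-0.1  0.6 -1.8] t 6.9 j [ 0.26  0.41 -0.48  0.   -0.68 -0.19]
```

View pics/side4z.png

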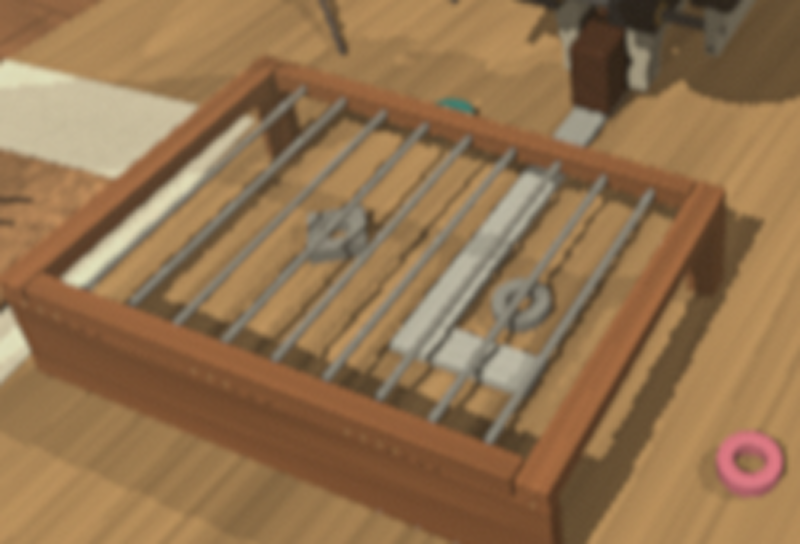

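Emit:
{"op": "jog_arm", "data": {
  "motion": [3, 0, 0, 0, 0, 0, 255, 6, 0, 0, 0, 0, 0, 255, 9, 0, 0, 0, 0, 0, 255, 12, 0, 0, 0, 0, 0, 255, 15, 0, 0, 0, 0, 0, 255, 19, 0, 0, 0, 0, 0, 255, 24, 0, 0, 0, 0, 0, 255, 30, 0, 0, 0, 0, 0, 255, 37, 0, 0, 0, 0, 0, 255, 44, 0, 0, 0, 0, 0, 255, 51, 0, 0, 0, 0, 0, 255, 58, 0, 0, 0, 0, 0, 255, 65, 0, 0, 0, 0, 0, 255, 72, 0, 0, 0, 0, 0, 255, 79, 0, 0, 0, 0, 0, 255, 85, 0, 0, 0, 0, 0, 255, 90, 0, 0, 0, 0, 0, 255, 93, 0, 0, 0, 0, 0, 255, 95, 0, 0, 0, 0, 0, 255, 95, 0, 0, 0, 0, 0, 255]
}}

```text
time_s: 8.95
ee_pos: [0.5709, -0.1429, 0.1906]
eef_rot: [0.731, -0.682, 0.0, 0.0]
wrist_force: [0.4, 0.1, -1.7]
opening: 0.0275
```

Run:
```python
from h import *
where(); d=grab('side','side5')
cv2.imwrite('pics/side5z.png',cv2.resize(d['img'][150:320,100:350],None,fx=3.2,fy=3.2,interpolation=2)[:,:,::-1])
```

```text
grasp [ 0.5708 -0.1429  0.0313] armyaw -266.0 tilt [-1.e-04 -1.e-04 -1.e+00] open 0.02754003875354403 F [ 0.4  0.1 -1.7] t 8.95 j [ 0.09  0.44 -0.43  0.   -0.71 -0.02]
```

View pics/side5z.png

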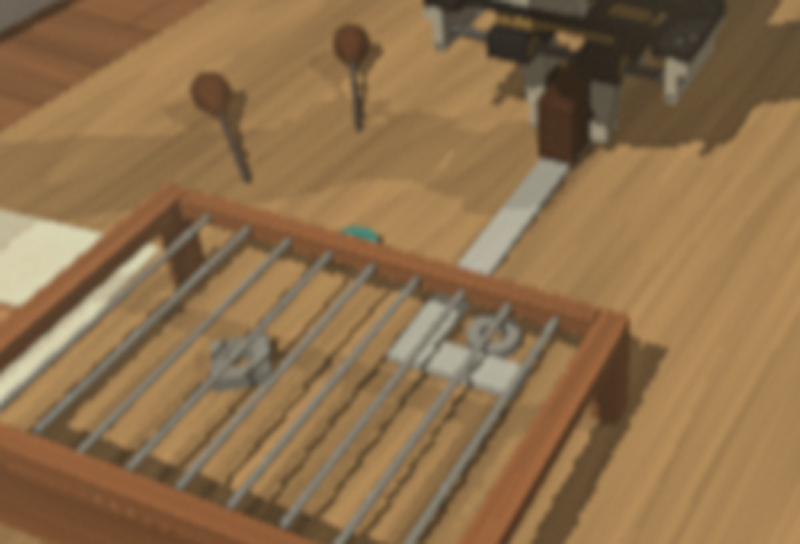

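The collar is sitting against the foot as planned, so I'll continue the drag.

Emit:
{"op": "jog_arm", "data": {
  "motion": [3, 0, 0, 0, 0, 0, 255, 8, 0, 0, 0, 0, 0, 255, 15, 0, 0, 0, 0, 0, 255, 23, 0, 0, 0, 0, 0, 255, 31, 0, 0, 0, 0, 0, 255, 39, 0, 0, 0, 0, 0, 255, 47, 0, 0, 0, 0, 0, 255, 55, 0, 0, 0, 0, 0, 255, 63, 0, 0, 0, 0, 0, 255, 71, 0, 0, 0, 0, 0, 255, 79, 0, 0, 0, 0, 0, 255, 87, 0, 0, 0, 0, 0, 255, 95, 0, 0, 0, 0, 0, 255, 103, 0, 0, 0, 0, 0, 255, 111, 0, 0, 0, 0, 0, 255, 118, 0, 0, 0, 0, 0, 255, 124, 0, 0, 0, 0, 0, 255, 128, 0, 0, 0, 0, 0, 255, 130, 0, 0, 0, 0, 0, 255, 130, 0, 0, 0, 0, 0, 255]
}}

```text
time_s: 11.0
ee_pos: [0.5799, -0.2726, 0.1906]
eef_rot: [0.731, -0.682, -0.0, 0.0]
wrist_force: [-0.0, 0.3, -2.4]
opening: 0.0278
```

Run:
```python
from h import *
where(); d=grab('side','side6')
cv2.imwrite('pics/side6z.png',cv2.resize(d['img'][100:270,150:400],None,fx=3.2,fy=3.2,interpolation=2)[:,:,::-1])
```

```text
grasp [ 0.5799 -0.2726  0.0313] armyaw -266.0 tilt [-1.e-04 -0.e+00 -1.e+00] open 0.027822919899141898 F [-0.   0.3 -2.4] t 11.0 j [-0.14  0.5  -0.3   0.   -0.76  0.21]
```

View pics/side6z.png

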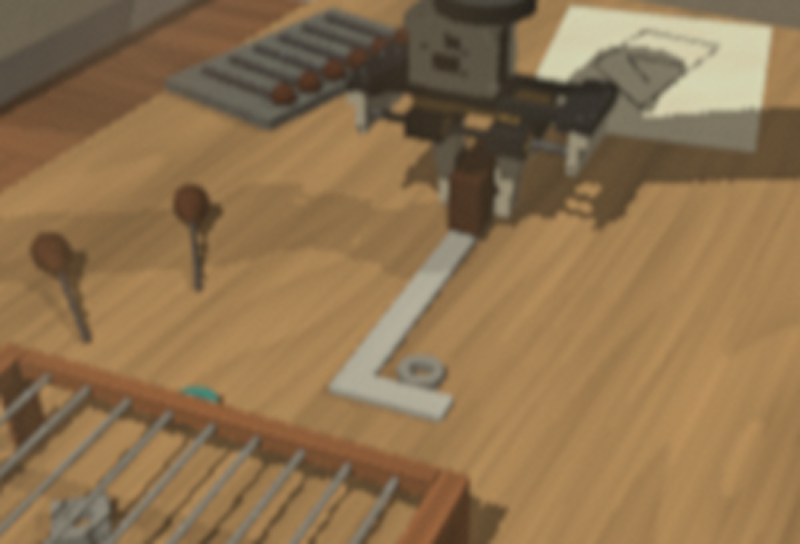

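Emit:
{"op": "jog_arm", "data": {
  "motion": [-3, 0, 0, 0, 0, 0, 255, -6, 0, 0, 0, 0, 0, 255, -8, 0, 0.7, 0, 0, 0, 255, -8, 0, 1.3, 0, 0, 0, 255, -8, 0, 1.3, 0, 0, 0, 255, -8, 0, 1.3, 0, 0, 0, 0, -8, 0, 1.3, 0, 0, 0, 0, -8, 0, 1.3, 0, 0, 0, 0, -8, 0, 1.3, 0, 0, 0, 0, -8, 0, 1.3, 0, 0, 0, 0, -8, 0, 1.3, 0, 0, 0, 0, -8, 0, -10, 0, 0, 0, 0, -8, 0, -30, 0, 0, 0, 0, -8, 0, -60, 0, 0, 0, 0, -8, 0, -90, 0, 0, 0, 0, -8, 0, -120, 0, 0, 0, 0, -8, 0, -140, 0, 0, 0, 0, -8, 0, -150, 0, 0, 0, 0, -8, 0, -150, 0, 0, 0, 0]
}}

```text
time_s: 12.95
ee_pos: [0.5796, -0.2645, 0.3426]
eef_rot: [0.731, -0.682, 0.001, -0.001]
wrist_force: [0.7, -0.4, -0.5]
opening: 0.0874
```

Run:
```python
from h import *
where(); d=grab('side','side7'); t=grab('top','top7')
cv2.imwrite('pics/side7z.png',cv2.resize(d['img'][100:300,100:380],None,fx=2.8,fy=2.8,interpolation=2)[:,:,::-1])
```

```text
grasp [ 0.5801 -0.2646  0.1833] armyaw -265.98 tilt [ 3.1e-03 -6.0e-04 -1.0e+00] open 0.08744708351348476 F [ 0.7 -0.4 -0.5] t 12.95 j [-0.12  0.34 -0.16  0.   -1.06  0.19]
```

View pics/side7z.png

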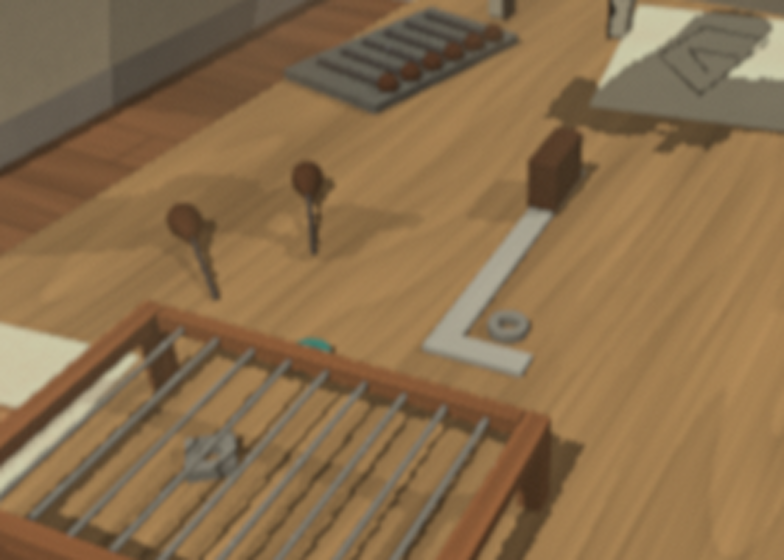

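View pics/top7.png

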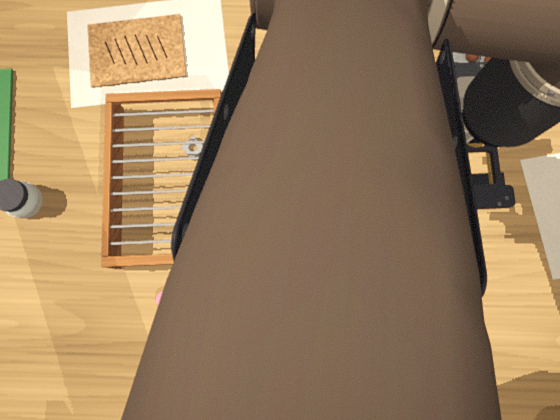

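In the side view the square lies released and flat. The collar is at about (281,216) in side pixels, in front of the rack, and the nut is still in place. I'll put numbers on this before handing in.

Run:
```python
from h import *
d=load('side7'); s=load('side0')
c=onz(d,281.4,216,.01)[:2]; a=np.radians(4); q=c-[.5675,.1826]
print('collar',c,'in rack frame',q@[np.cos(a),np.sin(a)],q@[-np.sin(a),np.cos(a)])
A=d['img'][245:280,160:195].astype(int);B=s['img'][245:280,160:195].astype(int); print('nut diff',abs(A-B).mean(),abs(A-B).max())
for u,v in [(290,92+135//1),(255,222),(275,229),(285,230),(272,200),(285,183)]: print(u,v,d['img'][v,u],dep(d,u,v).round(4))
n=onz(d,100+212/2.8,100+455/2.8,.01); print('nut',n, onz(s,175.5,262.5,.01))
```

```text
collar [ 0.52296867 -0.06417924] in rack frame -0.06163729984030243 -0.2430717508548559
nut diff 3.0541496598639455 18
290 227 [141 118  88] [ 0.4945 -0.048   0.0023]
255 222 [170 165 147] [ 0.5643 -0.0236  0.0072]
275 229 [161 157 140] [ 0.5172 -0.0243  0.0056]
285 230 [170 165 147] [ 0.4969 -0.0294  0.0069]
272 200 [170 165 147] [ 0.5696 -0.1086  0.0087]
285 183 [169 164 146] [ 0.5765 -0.1875  0.0074]
nut [0.63069446 0.14904149 0.01      ] [0.63104138 0.14922087 0.01      ]
```

The collar is in front of the rack (rack x −62 mm), about 127 mm clear of the front edge. The square is flat and the nut hasn't moved, so I'm handing in.

```bash
python3 -c "
from h import *
where(); print(job.finish_job())"
```

```text
grasp [ 0.5789 -0.2642  0.1806] armyaw -266.0 tilt [-9.e-04  5.e-04 -1.e+00] open 0.08775743877521525 F [ 0.5 -0.2 -0.7] t 13.05 j [-0.12  0.34 -0.17 -0.   -1.06  0.19]
the job is handed in; nothing more can be done
None
```

The collar is out from under the rack, and I handed the job in at about 13 s of the 48 s allowed. I gripped the square by its wooden grip, passed the foot over the collar through the open front and lowered it behind. I then dragged the collar straight out, backed the foot off 8 mm and let go of the square.

**Last checks, from the side camera:**
- **Collar:** it lies at about (0.523, −0.064) m, roughly 127 mm clear of the rack's front edge (to the collar's near side) and within the rack's width. The gripper never came near it.
- **Nut:** it reads the same position as at the start, within 0.4 mm.
- **Square:** its upper face reads 6–9 mm above the bench along its length, for a 5 mm bar. With 2 mm calibration, I take that as lying flat.
- **Arm:** the gripper is open and well above everything. The wrist force stayed below 3 N at the end of every move; I did not read it in between.

No check failed. The final top view was mostly blocked by the arm, so the collar and square positions rest on the side camera alone.

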